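Weigh two bottles and box the heavier

ROBOT

A 7-joint arm with a two-finger parallel gripper is mounted at the origin on a cart in front of the work surface, level with it; the furniture and walls round the work are solid. World frame = base frame: x ahead of the robot, y to its left, z up, the work surface at z = 0. Lengths are in m, angles in degrees, forces in N, time in s.
With the tool pointing down it reaches from about 0.425 to 0.825 m from the base axis. Payload 3.6 kg.
Tool frame: the origin (TCP) lies at the very end of the fingers, on their centre line; the grasp point (between the pads) lies 19 mm behind it; z points along the fingers, y is the line along which they close (so a half turn about z gives the same grasp; the last joint's range is limited). The gripper opens to 85 mm and grips with 20 to 120 N. Pads are 22 mm wide; open, the fingers measure 114 mm over their backs; the gripper's body (76 mm by 85 mm) begins 54 mm behind the grasp point. The pads swing forward as they close: fully open they stand 13 mm farther back than shut.
Start: joints at [-73.596, 35.231, -0.722, 81.555, 0.464, 63.22, -2.315], TCP at [0.2, 0.618, 0.231] pointing down, gripper open.
Joint ranges: [-178.69, 178.69], [-17.37, 117.87], [-77.05, 75.6], [15.02, 138.74], [-78.02, 258.01], [0.78, 113.62], [-162.83, 162.83]. Speed limits (degrees/s): [159.86, 159.86, 180, 180, 180, 180, 180].

INTERFACE

Orientations are given as a 3x3 rotation matrix whose columns are the frame's x, y, z axes.
In Python, from station import observe, cams, order gives the robot as it stands.
- The arm moves only by the tool send_rows, never from a script. Its argument "deltas" is text: rows parted by semicolons, each of 7 numbers parted by spaces: the turn, a rotation vector about the tool's x, y, z in units of 6 degrees (1.0 is 6 degrees), then the shift along the tool's x, y, z in units of 40 mm (1.0 is 40 mm), then the opening, from 0 (shut) to 1 (fully open). A call has 1 to 12 rows; each row shifts and turns the commanded pose from where the row before left it, along the tool's axes as they then stand; what a row does not reach is not made up. A row lasts 1/12 s, in which the tool goes at most 41.7 mm and 7.16 degrees, less where a joint would pass 70% of its speed; a pose out of reach is approached as far as the arm can. A call is refused whole if a number of a shift passes 1 or a number of a turn 1, either way. A call with a gripper value outside its range is refused whole. The fingers move at their own pace and stop on an object; "squeeze" is the grip in N (left out, the last holds). Time passes only in rows, so rows that do not move let the fingers close. It gives the time, the measured TCP pose, the force, the opening and the grip force at its end, in the units of the state.
- observe(): the state, without advancing time (a new reading comes with each control period).
- cams.snapshot(name): name is "scene" or "top" or "wrist"; returns a dict with "img" (400x640x3 uint8, red, green, blue), "z_map" (400x640 float32, m along the optical axis (not along the pixel's ray), 0 where there is no reading), "K" (3x3 intrinsics, pixels), "k1" (the pictures are not rectified: a ray, as slopes to the right and down, at radius r is drawn at 1 + k1 r^2 times it, then the intrinsics apply), "R" (3x3) and "t" (3): a world point X has camera coordinates R X + t. Camera axes: x right, y down, z forward; pixel columns grow to the right and rows downward; lengths in m; the calibration is good to about 2 mm. A picture is of the moment at which its call begins.
- order.close_job(): hands the job in; it is judged then, once.
The state is a dict: "t": time; "q": joint angles; "joint_vel": joint speeds; "joint_torque": joint torques, N m; "position": TCP position; "orientation": TCP orientation; "ft_force": force on the tool from outside, world axes, zero at the start; "ft_torque": the same for the moment, N m; "width": finger opening in m; "gripper_force": force on a finger pad.
Only numpy, scipy, OpenCV 4.12 (cv2) and the standard library are available. Lean on these libraries where they do the work, as an engineer would, in place of code of your own. Each camera call takes 0.05 s, during which the arm holds its last target. There are 200 camera calls.

TASK

Find out which of the two identical screw-cap bottles is heavier: stand one on each pan of the trip balance at the same time, let go and let the beam come to rest. Take the bottle on the side that dropped (either one if the beam stays level), stand it on the floor of the deep well of the storage box, leave the lighter bottle standing on its pan, and put the box's lid on so that it seats fully all round. Do not tip the bottles over, and leave the other things on the bench where they are.

Things in the scene. Friction and masses are not known exactly. Their poses are not given: they have to be found in the camera images.
- bottle_1: screw-cap laboratory bottle, upright, round, 46 mm diameter, 90 mm tall. Body cylinder 46 mm across from the bottom to 52 mm up, then shoulder and cap, narrowing to 34 mm at the top. Origin: centre of its underside, z up. Identical in looks to the other one; weighs between 125 and 375 g.
- bottle_2: screw-cap laboratory bottle, upright, round, 46 mm diameter, 90 mm tall. Body cylinder 46 mm across from the bottom to 52 mm up, then shoulder and cap, narrowing to 34 mm at the top. Origin: centre of its underside, z up. Identical in looks to the other one; weighs between 125 and 375 g.
- balance: white and metal two-pan trip balance, fixed to the bench, 85 x 304 mm, 94 mm high with the beam level. Origin: centre of the underside of its base; the beam runs along its own y axis, pivoted 60 mm above the bench, with a pan on top at each end (110 mm from the middle). Base plate 85 x 190 x 10 mm; uprights and pointer in the middle reach 82 mm high.
- pan_left_top (a point): centre of the flat upper face of the round steel pan on the balance's +y side; pan 84 mm across outside, 78 mm inside a low rim of 6 mm. The pan always stays level; its face is 88 mm above the bench when the beam is level and moves up or down 13 mm with it. Where in the pan a bottle stands does not affect the weighing.
- pan_right_top (a point): the same for the equal pan on the balance's -y side.
- beam (a joint): tilt of the balance beam (rad): 0 level, as when both pans are empty; positive: the -y pan (pan_right) is down and the +y pan (pan_left) up; negative: the other way round. Stops at -0.12 and +0.12. It swings freely, with slight damping and a weak centring spring: a difference of 12 g is enough to reach a stop; allow up to 3 s to settle when weights are close.
- store_box: open grey storage box, fixed to the bench, 112 (x) x 164 (y) x 70 mm high, walls and floor 5 mm thick. Origin: centre of its underside. Inside 102 mm wide in x: the half towards its own +y is the deep well (84 mm in y), the half towards -y is filled by a raised ledge 70 mm in y whose top is 38 mm above the bench. A bottle on the ledge stands too high for the lid.
- well (a point): centre of the floor of the deep well, 5 mm above the bench, 35 mm towards +y from the box's middle, at the middle of the 102 x 84 mm well. Axes as the box.
- store_lid: loose white lid for the box, 132 (x) x 184 (y) mm, 50 mm high plus a bar handle, 160 g, lying open side down on the bench. Origin: centre of its lower edge plane, z up. Its 10 mm deep skirt goes round the outside of the box's rim with 6 mm play on each side; seated, its lower edge is 60 mm above the box's underside (origin 60 mm above the box's origin), with the long sides together (either way round). It has 36 mm of room inside above the box's rim.
- lid_grip (a point): middle of the lid's bar handle, 63 mm above the lid's lower edge: bar 18 mm wide (lid x), 90 mm long (lid y), its top 75 mm and its foot 50 mm above the lid's lower edge. Axes as the lid.
- wash: bystander: white wash bottle with bent red spout, 67 mm across, 178 mm tall. Origin: underside, near the middle of the body.
- carton: bystander: printed carton, 55 x 115 x 55 mm. Origin: centre of its underside.
- clock: bystander: small white upright timer, 22 x 66 x 58 mm. Origin: centre of its underside.
- small_beaker: bystander: small glass beaker, 48 mm across, 60 mm tall. Origin: centre of its underside.
Mind the look-alikes: they are no part of the job. What is shaped like the bottle_1 but orange is not meant.

How it is judged:
By the outcome, as a careful person would: the job done as asked, in the order asked, and still so for the second after the job is handed in, with the robot touching nothing.
It also fails if it takes over 72 s, if anything falls off the work surface, if the arm or the gripper's body presses on something with over 40 N, if the wrist force passes 120 N, or if a joint passes its speed limit or range.

## Working session

There is one attempt and no reset: what is moved stays moved. The work goes in short steps, Python scripts to look and compute and a tool call to move; the robot and the scene stay as the last step left them, time stands still between calls to the robot, and variables do not carry over. Pictures are saved under pics/ and viewed, at most 10 in all, crops included, and the job is handed in when it is done.

Besides the shell and the picture viewer there is one more tool, called after "Request:" by a JSON object that holds its "method" and its "body". send_rows: Moves the arm, as the interface text tells. Its arguments: {"type":"object","properties":{"deltas":{"type":"string"},"squeeze":{"type":"number"}},"required":["deltas"]}

```bash
mkdir -p pics; cat > h.py <<'E'
import numpy as np, cv2
from station import observe, cams, order
def snap(n):
    s=cams.snapshot(n); return s
def save(s,f): cv2.imwrite('pics/'+f,cv2.cvtColor(s['img'],cv2.COLOR_RGB2BGR))
def slopes(s,uv):
    uv=np.atleast_2d(np.float64(uv)).reshape(-1,1,2)
    return cv2.undistortPoints(uv,np.float64(s['K']),np.array([s['k1'],0,0,0,0],float)).reshape(-1,2)
def cloud(s):
    h,w=s['z_map'].shape
    u,v=np.meshgrid(np.arange(w),np.arange(h))
    sl=slopes(s,np.stack([u,v],-1).reshape(-1,2).astype(float))
    z=s['z_map'].reshape(-1,1)
    X=np.c_[sl*z,z]
    P=(X-s['t'])@np.array(s['R'])   # R^T (X-t)
    P[z[:,0]<=0]=np.nan
    return P.reshape(h,w,3)
def plane(s,uv,h):
    R=np.array(s['R']);t=np.array(s['t'])
    d=np.c_[slopes(s,uv),np.ones(len(np.atleast_2d(uv)))]@R
    c=-R.T@t
    return c+d*((h-c[2])/d[:,2])[:,None]
E
python3 - <<'E'
from h import *
for n in('top','scene'):
    s=snap(n); save(s,n+'0.png'); np.save(n+'0.npy',s,allow_pickle=True)
    print(n,-np.array(s['R']).T@s['t'],s['K'][0][0],s['k1'])
o=observe();print(o['position'],o['orientation'],o['width'],o['ft_force'])
E
```

```text
top [ 0.2921916  -0.02522886  1.60426746] 434.0723452552618 -0.10115083551294536
scene [ 0.00865505 -0.36128049  0.90534547] 374.86028016885916 -0.054499881105977865
[0.199806   0.61780008 0.23023277] [[-9.51481621e-01  3.07704798e-01 -6.93896947e-04]
 [ 3.07705579e-01  9.51478973e-01 -2.24507189e-03]
 [-3.05910386e-05 -2.34966060e-03 -9.99997239e-01]] 0.0857015540586371 [ 0.43888252 -0.93823817 -0.38326748]
```

View pics/top0.png

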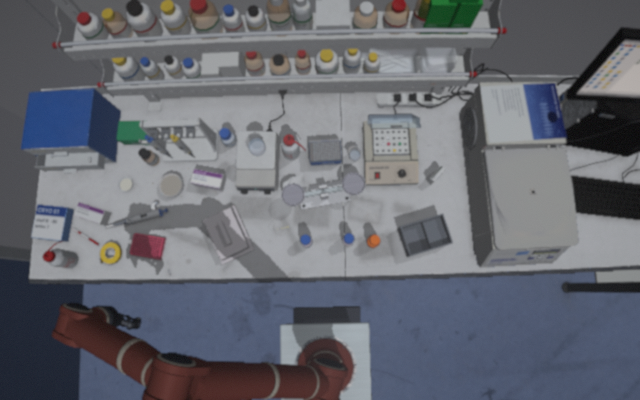

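View pics/scene0.png

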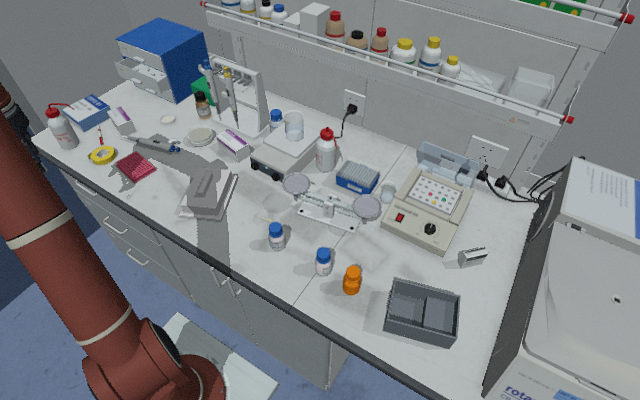

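The top view shows two blue-capped bottles at (306,239) and (348,238), with the orange decoy at (373,241). The pans are at (292,197) and (353,183), the box at (424,233) and the lid at (226,233). Next I'll measure them.

```bash
python3 - <<'E'
from h import *
np.set_printoptions(precision=4,suppress=True)
T=np.load('top0.npy',allow_pickle=True).item();S=np.load('scene0.npy',allow_pickle=True).item()
PT,PS=cloud(T),cloud(S)
def rect(P,box,lo,hi,nm):
    u0,v0,u1,v1=box;Q=P[v0:v1,u0:u1].reshape(-1,3);Q=Q[(Q[:,2]>lo)&(Q[:,2]<hi)]
    if len(Q)<4: print(nm,'few');return
    r=cv2.minAreaRect((Q[:,:2]*1000).astype(np.float32))
    print(nm,len(Q),'med',np.median(Q,0),'rect',np.round(r[0],1),np.round(r[1],1),round(r[2],1))
print('table',np.nanmedian(PT[255:262,260:300,2]),np.nanmedian(PS[250:260,220:240,2]))
rect(PT,(296,226,318,252),.075,.1,'bA top');rect(PT,(340,226,360,252),.075,.1,'bB top')
rect(PS,(262,215,292,255),.075,.1,'bA sc');rect(PS,(310,240,336,280),.075,.1,'bB sc')
rect(PT,(278,182,306,210),.078,.1,'panL top');rect(PT,(340,170,368,196),.078,.1,'panR top')
rect(PS,(278,168,312,200),.078,.1,'panL sc');rect(PS,(350,190,384,222),.078,.1,'panR sc')
rect(PT,(390,200,465,265),.06,.08,'box rim top');rect(PS,(375,270,470,355),.06,.08,'box rim sc')
rect(PT,(390,200,465,265),.03,.045,'ledge top');rect(PT,(390,200,465,265),-.005,.012,'well+ top')
rect(PS,(375,270,470,355),.03,.045,'ledge sc')
rect(PT,(195,195,255,270),.04,.06,'lid top');rect(PS,(170,160,245,225),.04,.06,'lid sc')
rect(PT,(195,195,255,270),.067,.085,'bar top');rect(PS,(170,160,245,225),.067,.085,'bar sc')
hsv=cv2.cvtColor(T['img'],cv2.COLOR_RGB2HSV)
m=((hsv[...,0]>100)&(hsv[...,0]<125)&(hsv[...,1]>120)).astype(np.uint8)
n,l,st,c=cv2.connectedComponentsWithStats(m)
for i in range(1,n):
    if 15<st[i,4]<400 and 110<c[i,1]<270: print(c[i],st[i,4],plane(T,[c[i]],.09),PT[int(c[i,1]),int(c[i,0])])
for n,(a,b) in dict(orange=(373,241),blob=(289,145),clock=(432,173),beaker=(353,154),carton=(324,150)).items(): print(n,PT[b,a])
hsv=cv2.cvtColor(S['img'],cv2.COLOR_RGB2HSV)
m=((hsv[...,0]>100)&(hsv[...,0]<125)&(hsv[...,1]>120)).astype(np.uint8)
n,l,st,c=cv2.connectedComponentsWithStats(m)
for i in range(1,n):
    if 30<st[i,4]<900 and c[i,1]>200: print('sc',c[i],st[i,4],plane(S,[c[i]],.085))
cv2.imwrite('pics/crop.png',cv2.cvtColor(cv2.resize(T['img'][120:275,190:470],None,fx=2.8,fy=2.8,interpolation=cv2.INTER_CUBIC),cv2.COLOR_RGB2BGR))
E
```

```text
table -0.0004985406254515828 0.0007972531692236864
bA top 81 med [0.4461 0.0625 0.0897] rect [446.  63.] [32.6 32.3] 41.7
bB top 84 med [ 0.4471 -0.0906  0.0888] rect [445.5 -89.4] [31.8 32.3] 87.8
bA sc 156 med [0.4439 0.0572 0.0903] rect [447.5  60. ] [35.3 33.6] 25.5
bB sc 171 med [ 0.4442 -0.0946  0.0905] rect [446.2 -92.8] [34.1 34.9] 58.3
panL top 424 med [0.607  0.1041 0.088 ] rect [606.5 105.3] [82.3 81.9] 59.3
panR top 421 med [ 0.6415 -0.1126  0.0878] rect [ 641.1 -112.8] [82.2 81.8] 57.8
panL sc 493 med [0.6076 0.1022 0.088 ] rect [605.5 100.7] [83.4 83.3] 7.9
panR sc 566 med [ 0.6423 -0.1155  0.0879] rect [ 640.4 -116.2] [84.  79.5] 28.0
box rim top 242 med [ 0.4585 -0.3664  0.0678] rect [ 456.4 -367.9] [110.  168.6] 14.7
box rim sc 735 med [ 0.4487 -0.3771  0.0688] rect [ 454.5 -370.2] [114.8 165.4] 15.4
ledge top 556 med [ 0.4668 -0.4069  0.0369] rect [ 454.3 -366.8] [104.6 163.6] 14.6
well+ top 3375 med [ 0.471  -0.3679 -0.    ] rect [ 473.7 -389.3] [287.5 241.4] 88.3
ledge sc 1318 med [ 0.4685 -0.4044  0.0384] rect [ 452.4 -369.9] [111.4 163.8] 15.7
lid top 1128 med [
[... 267 characters left out ...]
] [90.1 18.2] 24.2
[224.1912 133.    ] 68 [[0.8456 0.3583 0.09  ]] [0.8423 0.3567 0.0992]
[147.7895 138.0526] 19 [[0.8357 0.6492 0.09  ]] [0.776  0.5775 0.2572]
[ 59.5833 210.6528] 72 [[0.5662 0.9747 0.09  ]] [0.5762 1.0045 0.0489]
[304.9661 239.1186] 59 [[0.4469 0.0628 0.09  ]] [0.4477 0.0663 0.0869]
[348.5254 237.9322] 59 [[ 0.4477 -0.0895  0.09  ]] [ 0.4513 -0.0879  0.087 ]
orange [ 0.4349 -0.1746  0.0899]
blob [0.7737 0.1121 0.1464]
clock [ 0.6975 -0.4207  0.0007]
beaker [ 0.7767 -0.12    0.0099]
carton [ 0.7775 -0.0099  0.0661]
sc [637.4359 208.9786] 234 [[ 1.0685 -0.8056  0.085 ]]
sc [274.9944 229.4972] 179 [[0.4412 0.0566 0.085 ]]
sc [323.0984 255.1554] 193 [[ 0.442  -0.0952  0.085 ]]
```

View pics/crop.png

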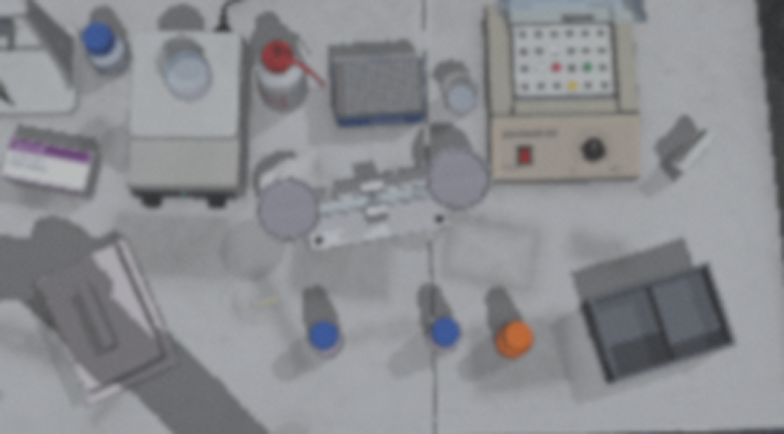

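Two views agree to about 3 mm, and the sizes and heights match the description. Positions in metres:

| Thing | Position | Yaw |
|---|---|---|
| Bottle A | (.4465, .0615) | – |
| Bottle B | (.446, -.091) | – |
| Pan L | (.606, .103) | – |
| Pan R | (.641, -.1145) | – |
| Box | (.4555, -.369) | 15° |
| Well | (.446, -.335) | – |
| Lid | (.477, .352) | long axis 25° |

I'll turn the tool first so its axes line up with the world: tool x = world y, tool y = world x.

Request:
{"method": "send_rows", "body": {"deltas": "1 0 0 0 0 0 0.8;0 0 1 0 0 0 0.8;0 0 1 0 0 0 0.8;0 0 1 0 0 0 0.8;0 0 1 0 0 0 0.8;0 0 1 0 0 0 0.8;0 0 1 0 0 0 0.8;0 0 1 0 0 0 0.8;0 0 1 0 0 0 0.8;0 0 1 0 0 0 0.8;0 0 1 0 0 0 0.8;0 0 1 0 0 0 0.8", "squeeze": 60}}

```text
t: 1.1
position: [0.1997, 0.6181, 0.2306]
orientation: [[-0.103, 0.994, -0.033], [0.99, 0.099, -0.101], [-0.097, -0.043, -0.994]]
ft_force: [0.1, -0.4, -0.2]
width: 0.0681
gripper_force: 0.0
```

The first row had a typo: it tilted the tool 6° about x. I'll work out the correction.

```bash
cat > go.py <<'E'
import sys
from h import *
from scipy.spatial.transform import Rotation as Ro
# usage: go.py x y z yaw(tool y axis angle): turn units, then shift units in CURRENT and TARGET tool axes
x,y,z,yaw=map(float,sys.argv[1:5]); o=observe(); a=np.radians(yaw)
Y=np.array([np.cos(a),np.sin(a),0]);Z=np.array([0,0,-1.]);X=np.cross(Y,Z);Rt=np.c_[X,Y,Z];R=np.array(o['orientation'])
d=np.array([x,y,z])-o['position']
print('turn',np.round(Ro.from_matrix(R.T@Rt).as_rotvec(degrees=True)/6,2),'cur',np.round(R.T@d/.04,2),'tgt',np.round(Rt.T@d/.04,2),'pos',np.round(o['position'],4),'t',round(o['t'],2))
E
python3 go.py .4465 .0615 .2 0
```

```text
turn [-0.36  0.95  0.96] cur [-14.33   4.79   1.96] tgt [-13.92   6.17   0.76] pos [0.1997 0.6181 0.2306] t 1.1
```

Request:
{"method": "send_rows", "body": {"deltas": "-0.18 0.48 0.48 0 0 0 0.8;-0.18 0.48 0.48 0 0 0 0.8;0 0 0 -0.4 0.2 0 0.8;0 0 0 -0.87 0.39 0 0.8;0 0 0 -0.87 0.39 0 0.8;0 0 0 -0.87 0.39 0 0.8;0 0 0 -0.87 0.39 0 0.8;0 0 0 -0.87 0.39 0 0.8;0 0 0 -0.87 0.39 0 0.8;0 0 0 -0.87 0.39 0 0.8;0 0 0 -0.87 0.39 0 0.8;0 0 0 -0.87 0.39 0 0.8"}}

```text
t: 2.1
position: [0.3503, 0.2882, 0.2302]
orientation: [[-0.006, 1.0, -0.001], [1.0, 0.006, 0.003], [0.003, -0.001, -1.0]]
ft_force: [1.8, -0.3, 0.1]
width: 0.0684
gripper_force: 0.0
```

```bash
python3 go.py .4465 .0615 .2 0
```

```text
turn [-0.01 -0.02  0.06] cur [-5.68  2.37  0.74] tgt [-5.67  2.41  0.75] pos [0.3503 0.2882 0.2302] t 2.1
```

Request:
{"method": "send_rows", "body": {"deltas": "0 0 0.06 -0.81 0.34 0.1 0.8;0 0 0 -0.81 0.34 0.1 0.8;0 0 0 -0.81 0.34 0.1 0.8;0 0 0 -0.81 0.35 0.1 0.8;0 0 0 -0.81 0.35 0.1 0.8;0 0 0 -0.81 0.35 0.1 0.8;0 0 0 -0.81 0.34 0.15 0.8;0 0 0 0 0 0.7 0.8;0 0 0 0 0 0.7 0.8;0 0 0 0 0 0.4 0.8;0 0 0 0 0 0 0.8"}}

```text
t: 3.02
position: [0.4439, 0.0631, 0.1248]
orientation: [[0.001, 1.0, -0.008], [1.0, -0.001, 0.001], [0.001, -0.008, -1.0]]
ft_force: [-1.7, 0.8, 0.9]
width: 0.0685
gripper_force: 0.0
```

```bash
python3 go.py .4465 .0615 .025 0; python3 - <<'E'
from h import *
s=snap('wrist');save(s,'w1.png')
E
```

```text
turn [-0.08 -0.01 -0.01] cur [-0.04  0.08  2.49] tgt [-0.04  0.06  2.49] pos [0.4439 0.0631 0.1248] t 3.02
```

View pics/w1.png

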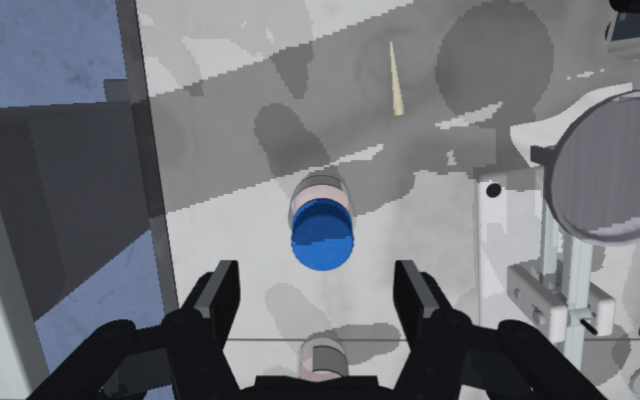

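The bottle cap is at (322,235), centred between the fingers (mid about 317). Next: descend and grip.

Request:
{"method": "send_rows", "body": {"deltas": "-0.08 0 0 -0.04 0.06 0.5 0.8;0 0 0 0 0 0.5 0.8;0 0 0 0 0 0.5 0.8;0 0 0 0 0 0.5 0.8;0 0 0 0 0 0.3 0.8;0 0 0 0 0 0.19 0.8;0 0 0 0 0 0 0.3;0 0 0 0 0 0 0.3;0 0 0 0 0 0 0.3;0 0 0 0 0 0 0.3"}}

```text
t: 3.9
position: [0.4499, 0.0624, 0.0292]
orientation: [[0.001, 1.0, 0.009], [1.0, -0.001, 0.003], [0.003, 0.009, -1.0]]
ft_force: [-0.9, 0.3, 2.9]
width: 0.044
gripper_force: 61.7
```

```bash
python3 go.py .606 .103 .126 0
```

```text
turn [ 0.09 -0.03 -0.01] cur [ 1.02  3.92 -2.38] tgt [ 1.02  3.9  -2.42] pos [0.4499 0.0624 0.0292] t 3.9
```

Request:
{"method": "send_rows", "body": {"deltas": "0.05 0 0 0 0 -0.4 0.3;0 0 0 0 0 -0.8 0.3;0 0 0 0 0 -0.8 0.3;0 0 0 0 0 -0.8 0.3;0 0 0 0.1 0.3 -0.5 0.3;0 0 0 0.2 0.7 0 0.3;0 0 0 0.2 0.8 0 0.3;0 0 0 0.2 0.8 0 0.3;0 0 0 0.2 0.8 0 0.3;0 0 0 0.1 0.5 0 0.3;0 0 0 0 0 0 0.3"}}

```text
t: 4.82
position: [0.6096, 0.1034, 0.1608]
orientation: [[-0.001, 1.0, 0.009], [1.0, 0.001, 0.003], [0.003, 0.009, -1.0]]
ft_force: [0.3, -1.2, -2.9]
width: 0.0436
gripper_force: 62.2
```

```bash
python3 go.py .606 .103 .117 0
```

```text
turn [ 0.09 -0.03  0.01] cur [-0.01 -0.1   1.1 ] tgt [-0.01 -0.09  1.1 ] pos [0.6096 0.1034 0.1608] t 4.82
```

Request:
{"method": "send_rows", "body": {"deltas": "0.05 0 0 0 -0.09 0.3 0.3;0 0 0 0 0 0.4 0.3;0 0 0 0 0 0.2 0.3;0 0 0 0 0 0.12 0.3;0 0 0 0 0 0.1 0.3;0 0 0 0 0 0.1 0.3;0 0 0 0 0 0.08 0.3;0 0 0 0 0 0.06 0.3;0 0 0 0 0 0.06 0.3;0 0 0 0 0 0 0.3;0 0 0 0 0 0 0.3"}}

```text
t: 5.73
position: [0.6018, 0.1018, 0.1042]
orientation: [[0.001, 1.0, -0.002], [1.0, -0.001, 0.003], [0.003, -0.002, -1.0]]
ft_force: [-0.8, 0.3, -1.4]
width: 0.0438
gripper_force: 62.2
```

```bash
python3 go.py .606 .103 .104 0
```

```text
turn [-0.01 -0.03 -0.01] cur [0.03 0.1  0.01] tgt [0.03 0.1  0.01] pos [0.6018 0.1018 0.1042] t 5.73
```

Request:
{"method": "send_rows", "body": {"deltas": "0 0 0 0 0 0.05 0.3;0 0 0 0 0 0.02 0.3;0 0 0 0 0 0 0.3"}}

```text
t: 5.98
position: [0.6019, 0.1017, 0.1036]
orientation: [[0.001, 1.0, -0.001], [1.0, -0.001, 0.004], [0.004, -0.001, -1.0]]
ft_force: [-2.8, -0.0, 11.2]
width: 0.0432
gripper_force: 63.6
```

On the stop. Next: release and retreat upward.

Request:
{"method": "send_rows", "body": {"deltas": "0 0 0 0 0 -0.03 0.4;0 0 0 0 0 0 0.6;0 0 0 0 0 0 0.8;0 0 0 0 0 0 0.8;0 0 0 0 0 -0.3 0.8;0 0 0 0 0 -0.5 0.8;0 0 0 0 0 -0.7 0.8;0 0 0 0 0 -0.9 0.8;0 0 0 -0.2 -0.2 -0.5 0.8;0 0 0 -0.8 -0.6 0 0.8"}}

```text
t: 6.82
position: [0.5758, 0.0679, 0.2236]
orientation: [[-0.01, 1.0, 0.013], [1.0, 0.01, 0.008], [0.008, 0.013, -1.0]]
ft_force: [1.5, 0.6, -0.8]
width: 0.0683
gripper_force: 0.0
```

```bash
python3 go.py .448 -.091 .025 0; python3 - <<'E'
from h import *
s=snap('scene');save(s,'s1.png');P=cloud(s)
for n,(a,b,c,d) in dict(L=(278,150,312,200),R=(350,190,384,222)).items():
    Q=P[b:d,a:c].reshape(-1,3);Q=Q[(Q[:,2]>.06)&(Q[:,2]<.11)];print(n,len(Q),np.median(Q,0))
E
```

```text
turn [ 0.12 -0.08  0.09] cur [-3.98 -3.29  4.89] tgt [-3.97 -3.19  4.96] pos [0.5758 0.0679 0.2236] t 6.82
L 596 [0.622832   0.11884012 0.0754648 ]
R 595 [ 0.64048978 -0.11429189  0.101273  ]
```

Left pan is down at 0.075 and the right one is up at 0.101, as expected. Next: bottle B.

Request:
{"method": "send_rows", "body": {"deltas": "0.1 -0.05 0.09 -0.7 -0.6 0 0.8;0 0 0 -0.8 -0.65 0 0.8;0 0 0 -0.8 -0.65 0 0.8;0 0 0 -0.8 -0.65 0 0.8;0 0 0 -0.67 -0.54 0 0.8;0 0 0 -0.2 -0.1 0.5 0.8;0 0 0 0 0 0.8 0.8;0 0 0 0 0 0.7 0.8;0 0 0 0 0 0.3 0.8;0 0 0 0 0 0 0.8"}}

```text
t: 7.7
position: [0.4376, -0.0962, 0.1259]
orientation: [[0.011, 1.0, -0.019], [1.0, -0.011, -0.002], [-0.002, -0.019, -1.0]]
ft_force: [0.2, -0.1, 0.2]
width: 0.0683
gripper_force: 0.0
```

```bash
python3 go.py .448 -.091 .025 0
```

```text
turn [-0.18  0.02 -0.11] cur [0.14 0.31 2.52] tgt [0.13 0.26 2.52] pos [ 0.4376 -0.0962  0.1259] t 7.7
```

Request:
{"method": "send_rows", "body": {"deltas": "0 0 0 0.1 0.2 0.2 0.8;0 0 0 0 0 0 0.8;0 0 0 0 0 0 0.8"}}

```text
t: 7.95
position: [0.449, -0.0922, 0.1204]
orientation: [[0.009, 1.0, -0.011], [1.0, -0.009, -0.003], [-0.003, -0.011, -1.0]]
ft_force: [0.2, 0.3, 0.5]
width: 0.0687
gripper_force: 0.0
```

```bash
python3 go.py .448 -.091 .027 0
```

```text
turn [-0.1   0.03 -0.09] cur [0.04 0.   2.34] tgt [ 0.03 -0.02  2.33] pos [ 0.449  -0.0922  0.1204] t 7.95
```

Request:
{"method": "send_rows", "body": {"deltas": "-0.1 0.03 -0.09 0.03 0 0.5 0.8;0 0 0 0 0 0.5 0.8;0 0 0 0 0 0.5 0.8;0 0 0 0 0 0.5 0.8;0 0 0 0 0 0.33 0.8;0 0 0 0 0 0 0.8;0 0 0 0 0 0 0.3;0 0 0 0 0 0 0.3;0 0 0 0 0 0 0.3;0 0 0 0 0 0 0.3"}}

```text
t: 8.78
position: [0.4483, -0.0915, 0.0281]
orientation: [[0.001, 1.0, 0.001], [1.0, -0.001, 0.0], [0.0, 0.001, -1.0]]
ft_force: [-0.1, 0.6, 6.5]
width: 0.0417
gripper_force: 61.1
```

```bash
python3 go.py .641 -.1145 .17 0
```

```text
turn [ 0.01 -0.   -0.01] cur [-0.57  4.82 -3.54] tgt [-0.57  4.82 -3.55] pos [ 0.4483 -0.0915  0.0281] t 8.78
```

Request:
{"method": "send_rows", "body": {"deltas": "0 0 0 0 0 -0.4 0.3;0 0 0 0 0 -0.8 0.3;0 0 0 0 0 -0.8 0.3;0 0 0 0 0 -0.8 0.3;0 0 0 0 0.3 -0.6 0.3;0 0 0 -0.1 0.6 -0.3 0.3;0 0 0 -0.1 0.8 0 0.3;0 0 0 -0.1 0.8 0 0.3;0 0 0 -0.1 0.8 0 0.3;0 0 0 -0.1 0.8 0 0.3;0 0 0 -0.07 0.7 0 0.3;0 0 0 0 0 0 0.3"}}

```text
t: 9.78
position: [0.6444, -0.1138, 0.1738]
orientation: [[-0.002, 1.0, 0.003], [1.0, 0.002, -0.001], [-0.001, 0.003, -1.0]]
ft_force: [0.6, 0.6, -1.2]
width: 0.0418
gripper_force: 61.7
```

```bash
python3 go.py .641 -.1145 .129 0
```

```text
turn [0.03 0.01 0.02] cur [-0.02 -0.09  1.12] tgt [-0.02 -0.09  1.12] pos [ 0.6444 -0.1138  0.1738] t 9.78
```

Request:
{"method": "send_rows", "body": {"deltas": "0 0 0 0 -0.08 0.3 0.3;0 0 0 0 0 0.4 0.3;0 0 0 0 0 0.25 0.3;0 0 0 0 0 0.12 0.3;0 0 0 0 0 0.1 0.3;0 0 0 0 0 0.08 0.3;0 0 0 0 0 0.06 0.3;0 0 0 0 0 0.06 0.3;0 0 0 0 0 0.04 0.3;0 0 0 0 0 0 0.3;0 0 0 0 0 0 0.3"}}

```text
t: 10.7
position: [0.6361, -0.1145, 0.1179]
orientation: [[0.001, 1.0, -0.002], [1.0, -0.001, 0.0], [0.0, -0.002, -1.0]]
ft_force: [-2.5, -0.9, 1.0]
width: 0.0417
gripper_force: 62.0
```

```bash
cat > pans.py <<'E'
from h import *
for c in('scene','top'):
    s=snap(c);P=cloud(s)
    for n,p in dict(L=(.606,.103),R=(.641,-.1145)).items():
        Q=P.reshape(-1,3);d=np.hypot(Q[:,0]-p[0],Q[:,1]-p[1]);Q=Q[(d<.037)&(Q[:,2]>.06)]
        lo=Q[Q[:,2]<.115];hi=Q[(Q[:,2]>.14)]
        hi=hi[hi[:,2]<.2]
        print(c,n,'face',np.round(np.median(lo[:,2]),4),len(lo),'cap',np.round(np.median(hi,0),4),len(hi))
E
python3 go.py .641 -.1145 .116 0;python3 pans.py
```

```text
turn [-0.02 -0.   -0.01] cur [0.   0.12 0.05] tgt [0.   0.12 0.05] pos [ 0.6361 -0.1145  0.1179] t 10.7
scene L face 0.0873 233 cap [0.5921 0.0929 0.1667] 239
scene R face 0.0901 219 cap [ 0.6219 -0.129   0.1702] 177
top L face 0.0867 164 cap [0.5964 0.0999 0.1738] 127
top R face 0.0897 19 cap [nan nan nan] 0
  return _methods._mean(a, axis=axis, dtype=dtype,
  ret = um.true_divide(
```

The beam is nearly level with both bottles in contact. Next: let go and rise clear.

Request:
{"method": "send_rows", "body": {"deltas": "0 0 0 0 0 0 0.45;0 0 0 0 0 0 0.6;0 0 0 0 0 0 0.8;0 0 0 0 0 0 0.8;0 0 0 0 0 0 0.8;0 0 0 0 0 -0.3 0.8;0 0 0 0 0 -0.6 0.8;0 0 0 0 0 -0.8 0.8;0 0 0 0 0 -0.8 0.8;0 0 0 -0.2 -0.2 -0.3 0.8;0 0 0 0 -0.4 0 0.8;0 0 0 0 -0.5 0 0.8"}}

```text
t: 11.8
position: [0.5927, -0.1236, 0.2314]
orientation: [[0.001, 1.0, 0.001], [1.0, -0.001, -0.001], [-0.001, 0.001, -1.0]]
ft_force: [-0.4, 0.4, -0.4]
width: 0.0683
gripper_force: 0.0
```

Request:
{"method": "send_rows", "body": {"deltas": "0 0 0 0 -0.5 0 0.8;0 0 0 0 -0.3 0 0.8;0 0 0 0 0 0 0.8;0 0 0 0 0 0 0.8;0 0 0 0 0 0 0.8;0 0 0 0 0 0 0.8;0 0 0 0 0 0 0.8;0 0 0 0 0 0 0.8;0 0 0 0 0 0 0.8;0 0 0 0 0 0 0.8;0 0 0 0 0 0 0.8;0 0 0 0 0 0 0.8"}}

```text
t: 12.8
position: [0.5604, -0.1223, 0.2298]
orientation: [[0.001, 1.0, -0.002], [1.0, -0.001, 0.001], [0.001, -0.002, -1.0]]
ft_force: [-0.4, -0.3, -0.2]
width: 0.0684
gripper_force: 0.0
```

```bash
python3 pans.py;python3 go.py .606 .103 .22 0
```

```text
scene L face 0.0781 269 cap [0.5943 0.094  0.1621] 165
scene R face 0.1012 183 cap [ 0.6216 -0.1214  0.1676] 314
top L face 0.075 168 cap [0.5994 0.1009 0.1631] 103
top R face 0.0977 8 cap [nan nan nan] 0
turn [-0.02 -0.01 -0.01] cur [5.63 1.14 0.25] tgt [5.63 1.14 0.25] pos [ 0.5604 -0.1223  0.2299] t 12.9
  return _methods._mean(a, axis=axis, dtype=dtype,
  ret = um.true_divide(
```

Left appears to have dropped. I'll wait two more seconds so the beam is clearly at rest.

Request:
{"method": "send_rows", "body": {"deltas": "0 0 0 0 0 0 0.8;0 0 0 0 0 0 0.8;0 0 0 0 0 0 0.8;0 0 0 0 0 0 0.8;0 0 0 0 0 0 0.8;0 0 0 0 0 0 0.8;0 0 0 0 0 0 0.8;0 0 0 0 0 0 0.8;0 0 0 0 0 0 0.8;0 0 0 0 0 0 0.8;0 0 0 0 0 0 0.8;0 0 0 0 0 0 0.8"}}

```text
t: 13.9
position: [0.5604, -0.1223, 0.2299]
orientation: [[0.001, 1.0, -0.002], [1.0, -0.001, 0.001], [0.001, -0.002, -1.0]]
ft_force: [-0.9, -0.3, 0.3]
width: 0.0684
gripper_force: 0.0
```

Request:
{"method": "send_rows", "body": {"deltas": "0 0 0 0 0 0 0.8;0 0 0 0 0 0 0.8;0 0 0 0 0 0 0.8;0 0 0 0 0 0 0.8;0 0 0 0 0 0 0.8;0 0 0 0 0 0 0.8;0 0 0 0 0 0 0.8;0 0 0 0 0 0 0.8;0 0 0 0 0 0 0.8;0 0 0 0 0 0 0.8;0 0 0 0 0 0 0.8;0 0 0 0 0 0 0.8"}}

```text
t: 14.9
position: [0.5604, -0.1223, 0.2299]
orientation: [[0.001, 1.0, -0.002], [1.0, -0.001, 0.001], [0.001, -0.002, -1.0]]
ft_force: [0.2, -0.4, -0.8]
width: 0.0684
gripper_force: 0.0
```

```bash
python3 pans.py 2>/dev/null;python3 go.py .602 .102 .22 0; python3 -c "
from h import *
s=snap('scene');cv2.imwrite('pics/s2.png',cv2.cvtColor(cv2.resize(s['img'][120:360,160:480],None,fx=2.4,fy=2.4),cv2.COLOR_RGB2BGR))"
```

```text
scene L face 0.078 270 cap [0.5945 0.0936 0.1621] 170
scene R face 0.1014 183 cap [ 0.6214 -0.1215  0.1679] 312
top L face 0.0751 170 cap [0.5999 0.1009 0.163 ] 102
top R face 0.0994 8 cap [nan nan nan] 0
turn [-0.02 -0.01 -0.01] cur [5.61 1.04 0.25] tgt [5.61 1.04 0.25] pos [ 0.5604 -0.1223  0.2299] t 15.0
```

View pics/s2.png

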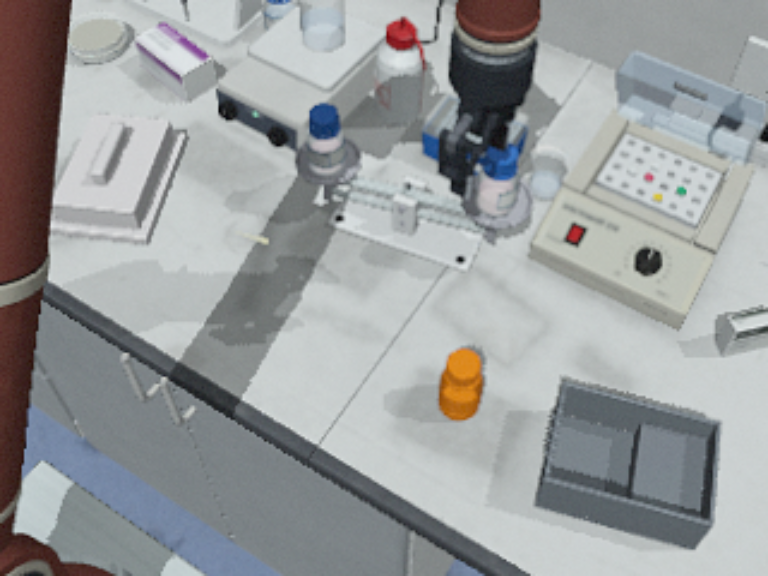

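At rest with bottle A at (325,135) on the lower left pan and bottle B upright on the raised right pan, so bottle A is heavier. Next: pick it up.

Request:
{"method": "send_rows", "body": {"deltas": "0 0 0 0.5 0.1 0 0.8;0 0 0 0.85 0.16 0 0.8;0 0 0 0.85 0.16 0 0.8;0 0 0 0.85 0.16 0 0.8;0 0 0 0.85 0.16 0 0.8;0 0 0 0.85 0.16 0 0.8;0 0 0 0.6 0.1 0 0.8;0 0 0 0.26 0.04 0.2 0.8;0 0 0 0 0 0.2 0.8;0 0 0 0 0 0 0.8;0 0 0 0 0 0 0.8"}}

```text
t: 15.97
position: [0.6013, 0.0987, 0.213]
orientation: [[0.005, 1.0, -0.005], [1.0, -0.005, -0.002], [-0.002, -0.005, -1.0]]
ft_force: [0.1, -0.2, -0.6]
width: 0.0683
gripper_force: 0.0
```

```bash
python3 go.py .602 .102 .104 0
```

```text
turn [-0.04  0.02 -0.05] cur [0.09 0.03 2.73] tgt [0.08 0.02 2.73] pos [0.6013 0.0987 0.213 ] t 15.97
```

Request:
{"method": "send_rows", "body": {"deltas": "0 0 0 0.08 0.02 0.4 0.8;0 0 0 0 0 0.6 0.8;0 0 0 0 0 0.6 0.8;0 0 0 0 0 0.6 0.8;0 0 0 0 0 0.4 0.8;0 0 0 0 0 0.13 0.8;0 0 0 0 0 0 0.8;0 0 0 0 0 0 0.3;0 0 0 0 0 0 0.3;0 0 0 0 0 0 0.3;0 0 0 0 0 0 0.3"}}

```text
t: 16.88
position: [0.6032, 0.1045, 0.1065]
orientation: [[0.001, 1.0, -0.0], [1.0, -0.001, 0.0], [0.0, -0.0, -1.0]]
ft_force: [-2.8, -2.1, 5.0]
width: 0.0434
gripper_force: 60.6
```

```bash
python3 go.py .446 -.335 .2 15
```

```text
turn [-0.   -0.   -2.51] cur [-10.99  -3.92  -2.34] tgt [-9.6  -6.64 -2.34] pos [0.6032 0.1045 0.1065] t 16.88
```

Lift slowly so the lighter bottle's pan comes down gently.

Request:
{"method": "send_rows", "body": {"deltas": "0 0 0 0 0 -0.06 0.3;0 0 0 0 0 -0.06 0.3;0 0 0 0 0 -0.06 0.3;0 0 0 0 0 -0.06 0.3;0 0 0 0 0 -0.06 0.3;0 0 0 0 0 -0.06 0.3;0 0 0 0 0 -0.06 0.3;0 0 0 0 0 -0.06 0.3;0 0 0 0 0 -0.06 0.3;0 0 0 0 0 -0.06 0.3;0 0 0 0 0 -0.1 0.3;0 0 0 0 0 -0.2 0.3"}}

```text
t: 17.88
position: [0.6015, 0.1056, 0.14]
orientation: [[0.001, 1.0, -0.006], [1.0, -0.001, 0.001], [0.001, -0.006, -1.0]]
ft_force: [0.5, -0.1, -1.8]
width: 0.0432
gripper_force: 61.2
```

Request:
{"method": "send_rows", "body": {"deltas": "0 0 0 0 0 -0.4 0.3;0 0 0 0 0 -0.7 0.3;0 0 0 0 0 -0.8 0.3;0 0 0 0 0 -0.5 0.3;0 0 0 -0.3 -0.1 0 0.3;0 0 0 -0.6 -0.2 0 0.3;0 0 0 -0.8 -0.28 0 0.3;0 0 0 -0.8 -0.28 0 0.3;0 0 0 -0.8 -0.28 0 0.3;0 0 0 -0.8 -0.28 0 0.3;0 0 0 -0.8 -0.28 0 0.3;0 0 0 -0.8 -0.28 0 0.3"}}

```text
t: 18.88
position: [0.5211, -0.1241, 0.2357]
orientation: [[0.001, 1.0, -0.005], [1.0, -0.001, 0.002], [0.002, -0.005, -1.0]]
ft_force: [1.3, -0.4, -2.2]
width: 0.0433
gripper_force: 61.6
```

```bash
python3 go.py .446 -.335 .15 15
```

```text
turn [-0.05 -0.02 -2.51] cur [-5.28 -1.86  2.15] tgt [-4.61 -3.18  2.14] pos [ 0.5211 -0.1241  0.2357] t 18.88
```

Request:
{"method": "send_rows", "body": {"deltas": "0 0 0 -0.8 -0.28 0 0.3;0 0 0 -0.8 -0.28 0 0.3;0 0 0 -0.8 -0.28 0 0.3;0 0 0 -0.8 -0.28 0 0.3;0 0 0 -0.8 -0.28 0 0.3;0 0 0 -0.8 -0.28 0 0.3;0 0 0 -0.48 -0.18 0 0.3;0 0 -0.8 0 0 0.3 0.3;0 0 -0.9 0 0 0.5 0.3;0 0 -0.8 0 0 0.3 0.3;0 0 0 0 0 0 0.3;0 0 0 0 0 0 0.3"}}

```text
t: 19.88
position: [0.4474, -0.3332, 0.1917]
orientation: [[-0.255, 0.967, -0.005], [0.967, 0.255, 0.003], [0.004, -0.004, -1.0]]
ft_force: [0.1, 0.5, -1.8]
width: 0.0433
gripper_force: 61.6
```

```bash
python3 go.py .446 -.335 .036 15; python3 - <<'E'
from h import *
s=snap('wrist');save(s,'w2.png');P=cloud(s).reshape(-1,3)
Q=P[(P[:,2]>.062)&(P[:,2]<.076)&(P[:,0]<.6)]
print(len(Q),cv2.minAreaRect((Q[:,:2]*1000).astype(np.float32)))
E
```

```text
turn [-0.04 -0.04 -0.04] cur [-0.05 -0.03  3.89] tgt [-0.03 -0.05  3.89] pos [ 0.4474 -0.3332  0.1917] t 19.88
3259 ((449.2804260253906, -382.0289306640625), (386.04681396484375, 164.65208435058594), 79.21717834472656)
```

View pics/w2.png

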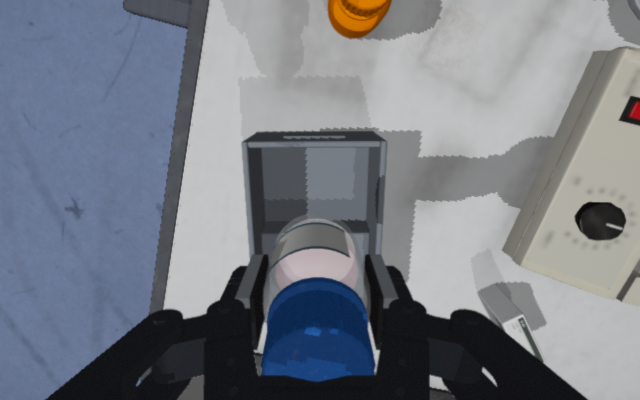

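The wrist view shows the box rim from u=248 to 383, with its far wall at v≈140. The fingers' middle at u≈318 is centred on it. I'll check the rim and the floor depths along the box's y axis.

```bash
python3 - <<'E'
from h import *
s=snap('wrist');P=cloud(s);a=np.radians(15)
c=np.array([.4555,-.369]);X=np.array([np.cos(a),np.sin(a)]);Y=np.array([-np.sin(a),np.cos(a)])
p=P[100:270,225:400].reshape(-1,3);d=p[:,:2]-c
L=np.c_[d@X,d@Y,p[:,2]]*1000
r=L[(L[:,2]>64)&(L[:,2]<74)]
print('rim x',np.percentile(r[:,0],[1,99]),'ymax',np.percentile(r[:,1],99))
for y in range(-20,90,10):
    q=L[(abs(L[:,1]-y)<5)&(abs(L[:,0])<40)]
    if len(q): print(y,len(q),np.percentile(q[:,2],[10,50,90]).round(0))
E
```

```text
rim x [-56.89694212  54.48551217] ymax 81.34609406917271
-20 32 [37. 38. 39.]
-10 456 [ 5. 17. 38.]
0 663 [4. 5. 6.]
10 741 [4. 5. 6.]
20 772 [4. 5. 6.]
30 806 [4. 5. 6.]
40 1089 [  4.   6. 201.]
50 4654 [  5. 200. 216.]
60 1628 [  5.   7. 206.]
70 153 [5. 5. 6.]
80 1892 [ 1. 57. 71.]
```

The well floor (5 mm) runs from -7 to 77 along box y, as described. Next: lower the bottle.

Request:
{"method": "send_rows", "body": {"deltas": "0 0 0 -0.03 -0.03 0.4 0.3;0 0 0 0 0 0.6 0.3;0 0 0 0 0 0.6 0.3;0 0 0 0 0 0.6 0.3;0 0 0 0 0 0.6 0.3;0 0 0 0 0 0.5 0.3;0 0 0 0 0 0.3 0.3;0 0 0 0 0 0.15 0.3;0 0 0 0 0 0.1 0.3;0 0 0 0 0 0 0.3;0 0 0 0 0 0 0.3"}}

```text
t: 20.9
position: [0.4484, -0.3358, 0.0398]
orientation: [[-0.258, 0.966, -0.001], [0.966, 0.258, -0.001], [-0.001, -0.001, -1.0]]
ft_force: [0.5, 0.2, -2.6]
width: 0.0431
gripper_force: 61.6
```

```bash
python3 go.py .446 -.335 .036 15
```

```text
turn [-0.01  0.01 -0.01] cur [ 0.03 -0.05  0.09] tgt [ 0.03 -0.05  0.09] pos [ 0.4484 -0.3358  0.0398] t 20.9
```

Request:
{"method": "send_rows", "body": {"deltas": "0 0 0 0 0 0.05 0.3;0 0 0 0 0 0.04 0.3;0 0 0 0 0 0.03 0.3;0 0 0 0 0 0 0.3"}}

```text
t: 21.23
position: [0.4485, -0.336, 0.0369]
orientation: [[-0.258, 0.966, 0.001], [0.966, 0.258, -0.001], [-0.001, 0.001, -1.0]]
ft_force: [-2.1, 2.5, 11.5]
width: 0.0433
gripper_force: 63.2
```

On the floor. Next: release with a limited opening and rise.

Request:
{"method": "send_rows", "body": {"deltas": "0 0 0 0 0 -0.03 0.5;0 0 0 0 0 0 0.6;0 0 0 0 0 0 0.66;0 0 0 0 0 0 0.66;0 0 0 0 0 0 0.66;0 0 0 0 0 -0.3 0.66;0 0 0 0 0 -0.5 0.66;0 0 0 0 0 -0.8 0.66;0 0 0 0 0 -0.9 0.66;0 0 0 0 0 -0.9 0.66;0 0 0 0 0 -0.9 0.6;0 0 0 0 0 -0.7 0.6"}}

```text
t: 22.23
position: [0.4484, -0.3359, 0.2391]
orientation: [[-0.258, 0.966, 0.001], [0.966, 0.258, -0.002], [-0.002, 0.0, -1.0]]
ft_force: [0.2, 0.2, -0.0]
width: 0.0513
gripper_force: 0.0
```

```bash
python3 pans.py 2>/dev/null; python3 - <<'E'
from h import *
s=snap('top');P=cloud(s).reshape(-1,3)
hsv=cv2.cvtColor(s['img'],cv2.COLOR_RGB2HSV)
m=((hsv[...,0]>100)&(hsv[...,0]<125)&(hsv[...,1]>110)).astype(np.uint8)
n,l,st,c=cv2.connectedComponentsWithStats(m)
for i in range(1,n):
    if st[i,4]>8 and 160<c[i,1]<270 and c[i,0]>270: print(c[i],st[i,4],np.nanmedian(P.reshape(400,640,3)[l==i],0),plane(s,[c[i]],.095))
Q=P[(P[:,2]>.067)&(P[:,2]<.085)&(np.hypot(P[:,0]-.477,P[:,1]-.352)<.07)]
print(cv2.minAreaRect((Q[:,:2]*1000).astype(np.float32)))
E
python3 go.py .477 .352 .2 115
```

```text
scene L face 0.1007 405 cap [nan nan nan] 0
scene R face 0.0768 284 cap [ 0.6268 -0.1177  0.1633] 178
top L face 0.1008 327 cap [nan nan nan] 0
top R face 0.0748 170 cap [ 0.6328 -0.1114  0.1635] 97
[354.12765957 180.70212766] 47 [ 0.63524456 -0.11120693  0.16261376] [[ 0.65135876 -0.11559549  0.095     ]]
((478.6148986816406, 351.61639404296875), (85.96882629394531, 18.94107437133789), 25.64992332458496)
turn [ -0.02   0.05 -16.68] cur [16.45  5.11  0.91] tgt [-7.91 15.3   0.97] pos [ 0.4491 -0.3364  0.2386] t 22.38
```

Request:
{"method": "send_rows", "body": {"deltas": "0 0 0 0.5 0.16 0 0.6;0 0 0 0.82 0.26 0 0.6;0 0 0 0.82 0.26 0 0.6;0 0 0 0.82 0.26 0 0.6;0 0 0 0.82 0.26 0 0.6;0 0 0 0.82 0.26 0 0.6;0 0 0 0.82 0.26 0 0.6;0 0 0 0.82 0.26 0 0.6;0 0 0 0.82 0.26 0 0.6;0 0 0 0.82 0.26 0 0.6;0 0 0 0.82 0.26 0 0.6;0 0 0 0.82 0.26 0 0.6"}}

```text
t: 23.38
position: [0.4653, 0.0654, 0.2345]
orientation: [[-0.258, 0.966, -0.005], [0.966, 0.258, 0.0], [0.001, -0.005, -1.0]]
ft_force: [0.5, -0.2, -0.4]
width: 0.0512
gripper_force: 0.0
```

```bash
python3 go.py .477 .352 .2 115; python3 - <<'E'
from h import *
for n in('top','scene'):
    s=snap(n);P=cloud(s);Q=P.reshape(-1,3);a=np.radians(15);d=Q[:,:2]-[.4555,-.369]
    x=d@[np.cos(a),np.sin(a)];y=d@[-np.sin(a),np.cos(a)]
    k=(abs(x)<.048)&(abs(y)<.077)&(Q[:,2]>.085)&(Q[:,2]<.12)
    print(n,k.sum(),np.median(x[k]),np.median(y[k]),np.median(Q[k,2]),np.max(Q[k,2]))
E
```

```text
turn [ -0.02  -0.05 -16.68] cur [6.85 2.14 0.86] tgt [-3.29  6.37  0.86] pos [0.4653 0.0654 0.2345] t 23.38
top 72 0.0027353472489539832 0.03487467672501565 0.09321749413580191 0.10357435198093523
scene 198 -0.0022728108815473474 0.030706560669045375 0.09471708424349409 0.09926150176744267
```

Bottle A stands in the well with its cap at z≈0.094. On to the lid.

Request:
{"method": "send_rows", "body": {"deltas": "0 0 0 0.85 0.27 0 0.6;0 0 0 0.85 0.27 0 0.6;0 0 0 0.85 0.27 0 0.6;0 0 0 0.85 0.27 0 0.6;0 0 0 0.85 0.27 0 0.6;0 0 0 0.85 0.27 0 0.6;0 0 0 0.85 0.27 0 0.6;0 0 0 0.85 0.26 0 0.6;0 0 -1 0 0 0 0.6;0 0 -1 0 0 0 0.6;0 0 -1 0 0 0 0.6;0 0 -1 0 0 0 0.6"}}

```text
t: 24.48
position: [0.4791, 0.3476, 0.2341]
orientation: [[-0.632, 0.775, -0.005], [0.775, 0.632, -0.002], [0.001, -0.005, -1.0]]
ft_force: [-0.2, -0.3, 0.4]
width: 0.0511
gripper_force: 0.0
```

Request:
{"method": "send_rows", "body": {"deltas": "0 0 -1 0 0 0 0.6;0 0 -1 0 0 0 0.6;0 0 -1 0 0 0 0.6;0 0 -1 0 0 0 0.6;0 0 -1 0 0 0 0.6;0 0 -1 0 0 0 0.6;0 0 -1 0 0 0 0.6;0 0 -1 0 0 0 0.6;0 0 -1 0 0 0 0.6;0 0 -1 0 0 0 0.6;0 0 -1 0 0 0 0.6;0 0 -0.7 0 0 0 0.6"}}

```text
t: 25.48
position: [0.4793, 0.3472, 0.2342]
orientation: [[-0.943, -0.332, -0.005], [-0.332, 0.943, -0.002], [0.005, -0.0, -1.0]]
ft_force: [-0.5, 0.1, -0.3]
width: 0.0512
gripper_force: 0.0
```

Request:
{"method": "send_rows", "body": {"deltas": "0 0 0 0 0 0.3 0.6;0 0 0 0 0 0.5 0.6;0 0 0 0 0 0.3 0.6;0 0 0 0 0 0 0.6;0 0 0 0 0 0 0.6"}}

```text
t: 25.9
position: [0.479, 0.3475, 0.1903]
orientation: [[-0.945, -0.327, -0.005], [-0.327, 0.945, -0.002], [0.005, -0.0, -1.0]]
ft_force: [-0.3, 0.5, 0.0]
width: 0.051
gripper_force: 0.0
```

```bash
python3 go.py .477 .352 .058 115; python3 - <<'E'
from h import *
s=snap('wrist');P=cloud(s).reshape(-1,3)
Q=P[(P[:,2]>.067)&(P[:,2]<.085)&(np.hypot(P[:,0]-.477,P[:,1]-.352)<.07)]
print(len(Q),cv2.minAreaRect((Q[:,:2]*1000).astype(np.float32)))
Q=P[(P[:,2]>.04)&(P[:,2]<.06)&(np.hypot(P[:,0]-.477,P[:,1]-.352)<.13)]
print(len(Q),cv2.minAreaRect((Q[:,:2]*1000).astype(np.float32)))
E
```

```text
turn [ 0.   -0.05 -0.98] cur [-0.01  0.12  3.31] tgt [-0.    0.12  3.31] pos [0.479  0.3475 0.1903] t 25.9
2460 ((476.5822448730469, 352.31512451171875), (89.70800018310547, 17.949975967407227), 24.885290145874023)
20363 ((477.0494384765625, 352.527587890625), (160.32884216308594, 108.45262908935547), 24.90579605102539)
```

The wrist view confirms the lid at (.477, .352), yaw 24.9°, bar 90 x 18. Next: align and descend to TCP z 0.054.

Request:
{"method": "send_rows", "body": {"deltas": "0 -0.05 -0.98 0 0.12 0.4 0.6;0 0 0 0 0 0.7 0.6;0 0 0 0 0 0.7 0.6;0 0 0 0 0 0.7 0.6;0 0 0 0 0 0.5 0.5;0 0 0 0 0 0.3 0.5;0 0 0 0 0 0 0.5;0 0 0 0 0 0 0.5"}}

```text
t: 26.62
position: [0.4787, 0.3541, 0.0602]
orientation: [[-0.906, -0.423, 0.003], [-0.423, 0.906, 0.003], [-0.004, 0.002, -1.0]]
ft_force: [0.4, 0.3, 0.5]
width: 0.0425
gripper_force: 0.0
```

```bash
python3 go.py .477 .352 .054 115
```

```text
turn [0.01 0.04 0.  ] cur [ 0.06 -0.03  0.15] tgt [ 0.06 -0.03  0.15] pos [0.4787 0.3541 0.0602] t 26.62
```

Request:
{"method": "send_rows", "body": {"deltas": "0 0 0 0.05 -0.03 0.08 0.5;0 0 0 0 0 0.06 0.5;0 0 0 0 0 0 0.4;0 0 0 0 0 0 0.2;0 0 0 0 0 0 0.05;0 0 0 0 0 0 0.05;0 0 0 0 0 0 0.05;0 0 0 0 0 0 0.05;0 0 0 0 0 0 0.05", "squeeze": 70}}

```text
t: 27.37
position: [0.4773, 0.3521, 0.0549]
orientation: [[-0.906, -0.423, 0.004], [-0.423, 0.906, 0.003], [-0.005, 0.002, -1.0]]
ft_force: [-0.8, -0.7, 5.9]
width: 0.0165
gripper_force: 70.9
```

```bash
python3 go.py .4555 -.369 .25 15
```

```text
turn [ 0.05  0.02 16.67] cur [  8.1  -16.1   -4.94] tgt [-17.27  -5.19  -4.88] pos [0.4773 0.3521 0.0549] t 27.37
```

Request:
{"method": "send_rows", "body": {"deltas": "0 0 0 0 0 -0.2 0.05;0 0 0 0 0 -0.5 0.05;0 0 0 0 0 -0.8 0.05;0 0 0 0 0 -0.8 0.05;0 0 0 0 0 -0.8 0.05;0 0 0 0 0 -0.8 0.05;0 0 0 0 0 -0.7 0.05;0 0 0 0 0 -0.3 0.05;0 0 0 0.15 -0.3 0 0.05;0 0 0 0.25 -0.5 0 0.05;0 0 0 0.35 -0.7 0 0.05;0 0 0 0.35 -0.7 0 0.05"}}

```text
t: 28.37
position: [0.4721, 0.2505, 0.2478]
orientation: [[-0.905, -0.424, -0.001], [-0.424, 0.905, 0.0], [0.001, 0.001, -1.0]]
ft_force: [0.3, -1.3, -1.4]
width: 0.0168
gripper_force: 70.0
```

```bash
python3 go.py .47 .0 .25 15
```

```text
turn [-0.000e+00 -1.000e-02  1.669e+01] cur [ 2.71 -5.65 -0.06] tgt [-6.04 -1.67 -0.06] pos [0.4721 0.2505 0.2478] t 28.37
```

Lid held (about 1.5 N). Next: move to mid-bench and turn there.

Request:
{"method": "send_rows", "body": {"deltas": "0 0 0 0.34 -0.7 0 0.05;0 0 0 0.34 -0.7 0 0.05;0 0 0 0.34 -0.7 0 0.05;0 0 0 0.34 -0.7 0 0.05;0 0 0 0.34 -0.7 0 0.05;0 0 0 0.34 -0.7 0 0.05;0 0 0 0.34 -0.7 0 0.05;0 0 0 0.2 -0.5 0 0.05;0 0 0 0.1 -0.25 0 0.05;0 0 0.4 0 0 0 0.05;0 0 0.8 0 0 0 0.05;0 0 0.9 0 0 0 0.05"}}

```text
t: 29.37
position: [0.4709, 0.0028, 0.2479]
orientation: [[-0.977, -0.211, -0.0], [-0.211, 0.977, 0.003], [-0.0, 0.003, -1.0]]
ft_force: [0.1, -0.0, -1.2]
width: 0.0163
gripper_force: 69.9
```

Request:
{"method": "send_rows", "body": {"deltas": "0 0 1 0 0 0 0.05;0 0 1 0 0 0 0.05;0 0 1 0 0 0 0.05;0 0 1 0 0 0 0.05;0 0 1 0 0 0 0.05;0 0 1 0 0 0 0.05;0 0 1 0 0 0 0.05;0 0 1 0 0 0 0.05;0 0 1 0 0 0 0.05;0 0 1 0 0 0 0.05;0 0 1 0 0 0 0.05;0 0 1 0 0 0 0.05"}}

```text
t: 30.37
position: [0.4709, 0.0034, 0.2479]
orientation: [[-0.503, 0.864, -0.0], [0.864, 0.503, 0.003], [0.003, 0.001, -1.0]]
ft_force: [-0.5, -0.1, -1.9]
width: 0.0163
gripper_force: 70.0
```

Request:
{"method": "send_rows", "body": {"deltas": "0 0 0.9 0 0 0 0.05;0 0 0.9 0 0 0 0.05;0 0 0.5 0 0 0 0.05;0 0 0 0 0 0 0.05"}}

```text
t: 30.7
position: [0.471, 0.0035, 0.2479]
orientation: [[-0.287, 0.958, -0.0], [0.958, 0.287, 0.003], [0.003, 0.0, -1.0]]
ft_force: [0.1, 0.2, -1.2]
width: 0.0165
gripper_force: 70.0
```

```bash
python3 go.py .4555 -.369 .25 15
```

```text
turn [ 0.   -0.03  0.28] cur [-8.81 -3.04 -0.08] tgt [-8.89 -2.78 -0.05] pos [0.471  0.0035 0.2479] t 30.7
```

Request:
{"method": "send_rows", "body": {"deltas": "0 0 0.28 0 0 0 0.05;0 0 0 -0.4 -0.12 0 0.05;0 0 0 -0.8 -0.25 0 0.05;0 0 0 -0.85 -0.27 0 0.05;0 0 0 -0.85 -0.27 0 0.05;0 0 0 -0.85 -0.27 0 0.05;0 0 0 -0.85 -0.27 0 0.05;0 0 0 -0.85 -0.27 0 0.05;0 0 0 -0.85 -0.27 0 0.05;0 0 0 -0.85 -0.27 0 0.05;0 0 0 -0.85 -0.27 0 0.05;0 0 0 -0.5 -0.16 0 0.05"}}

```text
t: 31.7
position: [0.454, -0.3577, 0.2472]
orientation: [[-0.256, 0.967, 0.001], [0.967, 0.256, 0.001], [0.0, 0.001, -1.0]]
ft_force: [-0.2, -0.8, -2.1]
width: 0.0165
gripper_force: 70.0
```

Request:
{"method": "send_rows", "body": {"deltas": "0 0 0 -0.3 -0.1 0 0.05;0 0 0 -0.1 0 0 0.05;0 0 0 0 0 0 0.05;0 0 0 0 0 0 0.05"}}

```text
t: 32.03
position: [0.4571, -0.3675, 0.2475]
orientation: [[-0.261, 0.965, 0.002], [0.965, 0.261, 0.005], [0.005, 0.004, -1.0]]
ft_force: [0.5, 1.3, -0.8]
width: 0.0162
gripper_force: 70.0
```

```bash
python3 go.py .4555 -.369 .19 15
```

```text
turn [ 0.03 -0.04  0.02] cur [-0.03 -0.05  1.44] tgt [-0.03 -0.05  1.44] pos [ 0.4571 -0.3675  0.2475] t 32.03
```

Request:
{"method": "send_rows", "body": {"deltas": "0 -0.03 0.02 -0.05 -0.06 0.4 0.05;0 0 0 0 0 0.6 0.05;0 0 0 0 0 0.6 0.05;0 0 0 0 0 0.6 0.05;0 0 0 0 0 0.3 0.05;0 0 0 0 0 0 0.05;0 0 0 0 0 0 0.05"}}

```text
t: 32.62
position: [0.4556, -0.3704, 0.1478]
orientation: [[-0.259, 0.966, 0.003], [0.966, 0.259, 0.002], [0.001, 0.003, -1.0]]
ft_force: [0.2, -0.6, -0.6]
width: 0.0167
gripper_force: 69.9
```

```bash
python3 go.py .455 -.3695 .115 15; python3 - <<'E'
from h import *
for n in('top','scene'):
    s=snap(n);P=cloud(s).reshape(-1,3);d=np.hypot(P[:,0]-.455,P[:,1]+.3695)
    Q=P[(P[:,2]>.125)&(P[:,2]<.15)&(d<.11)]
    if len(Q)>10: print(n,len(Q),np.median(Q[:,2]),cv2.minAreaRect((Q[:,:2]*1000).astype(np.float32)))
    if n=='scene': cv2.imwrite('pics/s3.png',cv2.cvtColor(cv2.resize(s['img'][210:380,320:520],None,fx=3.5,fy=3.5),cv2.COLOR_RGB2BGR))
E
```

```text
turn [ 0.03 -0.01  0.  ] cur [ 0.02 -0.01  0.82] tgt [ 0.02 -0.01  0.82] pos [ 0.4556 -0.3704  0.1478] t 32.62
top 371 0.14139790353337806 ((485.49365234375, -325.5702209472656), (64.32891845703125, 141.1022186279297), 42.689788818359375)
scene 2716 0.14398125998671818 ((454.5729064941406, -371.1761169433594), (111.28780364990234, 161.37142944335938), 14.934304237365723)
```

View pics/s3.png

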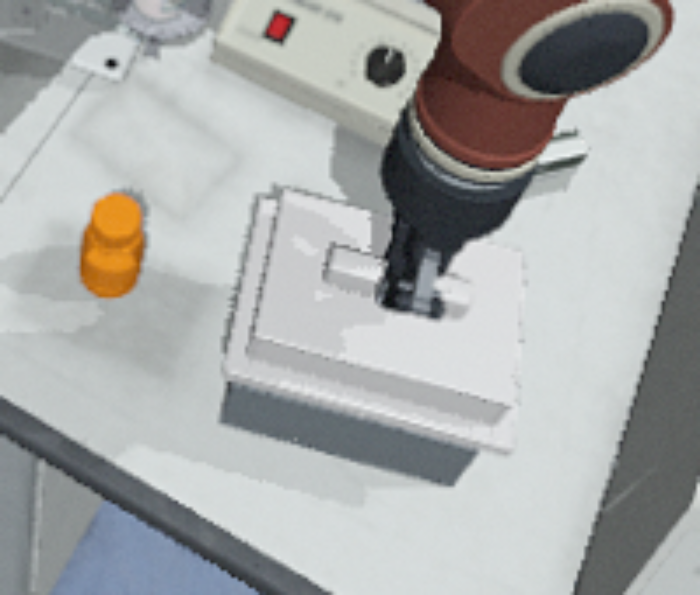

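The lid is hanging level over the box. In the same view its centre is within 1 mm of the box's, and the yaw matches. Next: lower it.

Request:
{"method": "send_rows", "body": {"deltas": "0 0 0 -0.02 0 0.2 0.05;0 0 0 0 0 0.2 0.05;0 0 0 0 0 0.15 0.05;0 0 0 0 0 0.1 0.05;0 0 0 0 0 0.08 0.05;0 0 0 0 0 0.05 0.05;0 0 0 0 0 0.04 0.05;0 0 0 0 0 0 0.05;0 0 0 0 0 0 0.05"}}

```text
t: 33.47
position: [0.4552, -0.3735, 0.1154]
orientation: [[-0.256, 0.967, 0.004], [0.967, 0.256, -0.001], [-0.002, 0.003, -1.0]]
ft_force: [-0.1, -0.3, -1.7]
width: 0.0165
gripper_force: 70.0
```

Request:
{"method": "send_rows", "body": {"deltas": "0 0 0 0.05 0 0.03 0.05;0 0 0 0 0 0.02 0.05;0 0 0 0 0 0 0.05"}}

```text
t: 33.72
position: [0.4552, -0.3731, 0.1149]
orientation: [[-0.256, 0.967, 0.006], [0.967, 0.256, -0.004], [-0.005, 0.005, -1.0]]
ft_force: [-0.2, -1.0, 5.1]
width: 0.0164
gripper_force: 70.9
```

Contact at the expected seated height (z 0.115). Next: release and back away.

Request:
{"method": "send_rows", "body": {"deltas": "0 0 0 0 0 0 0.2;0 0 0 0 0 0 0.4;0 0 0 0 0 0 0.5;0 0 0 0 0 0 0.5;0 0 0 0 0 -0.2 0.5;0 0 0 0 0 -0.5 0.5;0 0 0 0 0 -0.8 0.5;0 0 0 0 0 -0.8 0.5;0 0 0 0 0 -0.8 0.5;0 0 0 0.6 0 -0.4 0.5;0 0 0 0.9 0 0 0.5;0 0 0 0.9 0 0 0.5"}}

```text
t: 34.72
position: [0.4295, -0.2786, 0.2547]
orientation: [[-0.254, 0.967, 0.006], [0.967, 0.254, -0.002], [-0.004, 0.006, -1.0]]
ft_force: [0.9, 1.9, 0.3]
width: 0.0427
gripper_force: 0.0
```

Request:
{"method": "send_rows", "body": {"deltas": "0 0 0 0.9 0 0 0.5;0 0 0 0.9 0 0 0.5;0 0 0 0.9 0.2 0 0.5;0 0 0 0.9 0.2 0 0.5;0 0 0 0.9 0.2 0 0.5;0 0 0 0.7 0.1 0 0.5;0 0 0 0.2 0 0 0.5;0 0 0 0 0 0 0.5"}}

```text
t: 35.38
position: [0.4008, -0.0601, 0.2531]
orientation: [[-0.261, 0.965, 0.003], [0.965, 0.261, 0.001], [-0.0, 0.003, -1.0]]
ft_force: [0.7, -1.1, 0.7]
width: 0.0427
gripper_force: 0.0
```

```bash
python3 pans.py 2>/dev/null; python3 - <<'E'
from h import *
a=np.radians(15)
for n in('top','scene'):
    s=snap(n);P=cloud(s).reshape(-1,3);d=np.hypot(P[:,0]-.455,P[:,1]+.3695)
    Q=P[(P[:,2]>.1)&(P[:,2]<.12)&(d<.11)]
    print(n,len(Q),cv2.minAreaRect((Q[:,:2]*1000).astype(np.float32)))
    A=np.c_[(Q[:,:2]-[.455,-.3695])@np.array([[np.cos(a),-np.sin(a)],[np.sin(a),np.cos(a)]]),np.ones(len(Q))]
    print(' top z',np.median(Q[:,2]),'slopes x,y',np.linalg.lstsq(A,Q[:,2],rcond=None)[0])
    if n=='scene': cv2.imwrite('pics/s4.png',cv2.cvtColor(cv2.resize(s['img'][140:380,220:520],None,fx=2.5,fy=2.5),cv2.COLOR_RGB2BGR))
E
```

```text
scene L face nan 0 cap [nan nan nan] 0
scene R face 0.077 287 cap [ 0.6268 -0.1182  0.1632] 183
top L face 0.1004 334 cap [nan nan nan] 0
top R face 0.0754 170 cap [ 0.6323 -0.1117  0.1628] 100
top 1258 ((456.547119140625, -371.2386474609375), (106.29893493652344, 163.54440307617188), 14.52184772491455)
 top z 0.10866350515770323 slopes x,y [-0.00757508  0.00183264  0.1086056 ]
scene 2775 ((454.3570251464844, -372.97674560546875), (110.896240234375, 161.257080078125), 15.173890113830566)
 top z 0.11025758911483814 slopes x,y [ 0.01154742 -0.00219828  0.11020188]
```

View pics/s4.png

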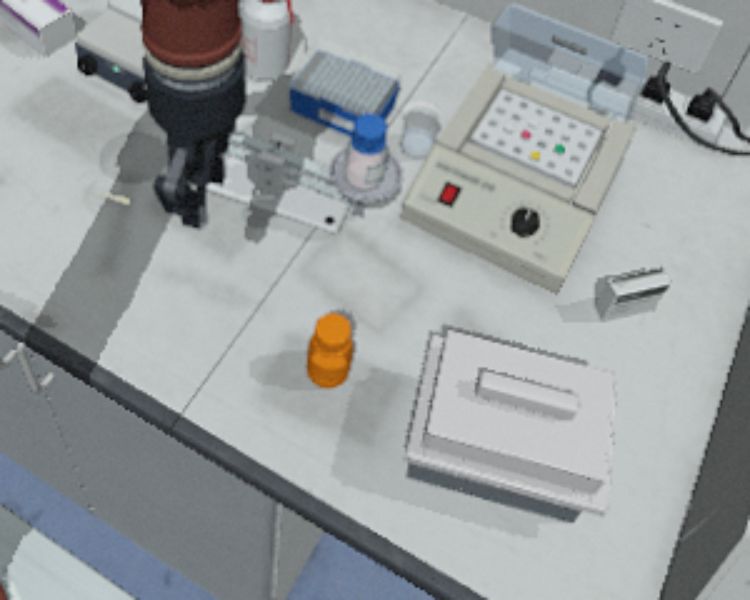

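The lid is level with its top at 0.11 m, which means it is fully seated. Bottle B stands on the right pan at (368,165), and the bystanders in view are where they were. I'm handing in.

```bash
python3 -c "
from station import order
print(order.close_job())"
```

```text
the job is handed in; nothing more can be done
None
```

The job is handed in after about 35 s of robot time: the left-pan bottle dropped and now stands upright in the deep well under the fully seated lid, and the lighter bottle stands on the right pan.

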